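# Weigh the loaded tube block and lift it off for the zero check

## Task

Take the brown tube block with its four vials out of the block heater, set it down gently in the middle of the balance pan, and let go of it for about a second so that the reading settles. Then lift it off the pan again, so that the empty balance can be checked for zero, and finish while still holding it, steady and level in the air, at least 5 cm higher than the pan. Keep it level all the way with the vials in their holes, do not overload the balance, and do not disturb the other block or anything else standing around.

Things in the scene. Friction and masses are not known exactly. Their poses are not given: they have to be found in the camera images.
- tube_block: Loaded tube block: bronze-brown block 70 x 70 x 40 mm high with a black T-handle, about 0.5 kg, with four capped vials in its corner holes (cap tops 58 mm above the underside). Origin: centre of the underside, z up. It starts in one of the heater's two wells, sunk 25 mm, 2 mm clear all round. The underside is flat.
- tube_block_handle (a point): Middle of the loaded block's T-handle, 94 mm above the block's underside, axes as the block's. The handle is a bar 56 mm long along the block's y, 14 mm wide along its x, 22 mm high (83 to 105 mm above the underside), on a thin 8 mm steel rod from the middle of the block's top; it is the highest part.
- spare_block: The other tube block, bare silver aluminium without vials, otherwise the same shape, size and T-handle as the loaded one (handle top 105 mm above its underside, 175 mm above the table). It sits in the heater's other well, 94 mm away centre to centre. To be left alone. Origin: centre of the underside.
- heater: Dry block heater, off and cool, fixed to the table: white housing 290 mm (x) by 250 mm (y), top 95 mm above the table, sloped blue control panel at its -x side. Two square wells side by side, centred at x = +50, y = -47 and +47 mm in its frame; well floor 70 mm above the table. Origin: centre of the underside.
- balance: Top-loading balance, fixed to the table: low white housing 310 mm (x) by 210 mm (y), 72 mm high, sloped display panel at its -x side, round steel pan on top centred at x = +45, y = 0 mm in its frame. Origin: centre of the underside. May stand to the left or the right of the heater.
- pan_top (a point): Centre of the upper face of the balance pan, a flat steel disc 150 mm in diameter; 90 mm above the table when empty, sinking with the pan.
- pan (a joint): How far the sprung pan has sunk (m): 0 when empty, about 0.0025 to 0.0035 under the loaded block; it begins to sink at about 0.6 N, then 1500 N/m, and 0.012 is the overload stop. A drop or a hard push drives it to the stop.
- vial_a: Capped sample vial, clear frosted plastic with blue rings, 13 mm diameter, 48 mm long, standing 30 mm deep in the +x +y corner hole of the loaded block (22 mm from the middle each way). Origin: centre of its underside, 10 mm above the block's underside.
- vial_b: Capped sample vial, clear frosted plastic with blue rings, 13 mm diameter, 48 mm long, standing 30 mm deep in the +x -y corner hole of the loaded block (22 mm from the middle each way). Origin: centre of its underside, 10 mm above the block's underside.
- vial_c: Capped sample vial, clear frosted plastic with blue rings, 13 mm diameter, 48 mm long, standing 30 mm deep in the -x +y corner hole of the loaded block (22 mm from the middle each way). Origin: centre of its underside, 10 mm above the block's underside.
- vial_d: Capped sample vial, clear frosted plastic with blue rings, 13 mm diameter, 48 mm long, standing 30 mm deep in the -x -y corner hole of the loaded block (22 mm from the middle each way). Origin: centre of its underside, 10 mm above the block's underside.
- check_weight: Stainless steel 200 g check weight with a knob, 28 mm diameter, 48 mm high, standing on the table between heater and balance. Origin: centre of the underside.
- beaker: Empty glass beaker, 68 mm diameter, 85 mm high, at the right of the table. Origin: centre of the underside.
- reagent_bottle: Amber bottle with blue cap, 64 mm diameter, 140 mm high, at the back. Origin: centre of the underside.
- jar: White jar with red lid, 68 mm diameter, 85 mm high, at the left of the table. Origin: centre of the underside.
- tip_box: Pipette tip box, blue with a clear lid, 85 x 122 mm, 91 mm high, at the back. Origin: centre of the underside.
- vial_rack: Orange rack with some vials, 80 x 150 mm, about 58 mm high, at the back. Origin: centre of the underside.

How it is judged (in metres and radians):
On the way:
1. the loaded block stands in the middle of the pan (within 15 mm), upright, let go of, at rest, its weight on the pan, for 0.8 s (horizontal distance between tube_block and pan_top below 0.015 m and angle between tube_block's own z axis and vertical below 0.06 rad and value of joint pan above 0.0015 m and contact force between tube_block and balance above 2 N and linear speed of tube_block below 0.02 m/s and contact force between each of the arm, the fingers and tube_block below 0.05 N), for 0.8 s.
At the end, for the whole second after the job is handed in: The loaded block is held in the fingers, its underside 48 mm or more above the empty pan, level within 5 degrees, still (under 20 mm/s, 0.15 rad/s), off balance, heater, other block and bottle; the pan is back at zero (within 0.6 mm); all four vials stand in their holes (height (world z) of tube_block above 0.138 m and angle between tube_block's own z axis and vertical below 0.09 rad and linear speed of tube_block below 0.02 m/s and angular speed of tube_block below 0.15 rad/s and contact force between the fingers and tube_block above 2 N and contact force between tube_block and balance below 0.05 N and contact force between tube_block and heater below 0.05 N and contact force between tube_block and spare_block below 0.05 N and contact force between tube_block and reagent_bottle below 0.05 N and value of joint pan below 0.0006 m and z of each of vial_a, vial_b, vial_c, vial_d in the frame of tube_block below 0.02 m and horizontal distance between each of vial_a, vial_b, vial_c, vial_d and tube_block below 0.042 m); the arm keeps its last pose, push and grip.
It fails at once if the block is dropped or banged onto the pan (over 0.33 m/s within 15 mm of it) (horizontal distance between tube_block and pan_top below 0.1 m and z of tube_block in the frame of pan_top below 0.015 m and linear speed of tube_block above 0.33 m/s).
It fails at once if the balance is overloaded: the pan is driven down to its stop (over 10.5 mm) (value of joint pan above 0.0105 m).
It fails at once if the loaded block is tilted by more than 15 degrees (angle between tube_block's own z axis and vertical above 0.26 rad).
It fails at once if the other block or a bystander is shifted by more than 20 mm (distance of any of spare_block, check_weight, beaker, reagent_bottle, jar, tip_box, vial_rack from where it was at the start of the episode above 0.02 m).
It fails at once if the other block or a bystander that stands upright is knocked over (angle between any of spare_block, check_weight, beaker, reagent_bottle, jar, tip_box, vial_rack's own z axis and vertical above 0.3 rad).
It also fails if it takes over 54 s, if anything falls off the work surface, if the arm or the gripper's body presses on something with over 40 N, if the wrist force passes 120 N, or if a joint passes its speed limit or range.

## Robot

A 7-joint arm with a two-finger parallel gripper is mounted at the origin on the work surface. World frame = base frame: x ahead of the robot, y to its left, z up, the work surface at z = 0. Lengths are in m, angles in degrees, forces in N, time in s.
With the tool pointing down it reaches from about 0.425 to 0.875 m from the base axis. Payload 8.4 kg.
Tool frame: the origin (TCP) lies at the very end of the fingers, on their centre line; the grasp point (between the pads) lies 19 mm behind it; z points along the fingers, y is the direction in which the jaws open and shut (so a half turn about z gives the same grasp; the last joint's range is limited). The gripper opens to 85 mm and grips with 20 to 120 N. Pads are 22 mm wide; open, the fingers measure 114 mm over their backs; the gripper's body (76 mm by 85 mm) begins 54 mm behind the grasp point. The pads swing forward as they close: fully open they stand 13 mm farther back than shut.
Start: joints at [-72.261, 19.091, 2.286, 83.961, -0.768, 76.965, -3.352], TCP at [0.258, 0.596, 0.231] pointing down, gripper open.
Joint ranges: [-147.57, 147.57], [-21.85, 119.76], [-74.77, 79.35], [14.55, 137.4], [-85.83, 265.84], [4.83, 119.75], [-152.11, 152.11]. Speed limits (degrees/s): [127.2, 127.2, 159.86, 159.86, 180, 180, 180].

## Interface

Orientations are given as [roll, pitch, yaw] about the fixed x, y, z axes, in that order (R = Rz(yaw) Ry(pitch) Rx(roll)).
In Python, from rig import ctrl gives the robot as it stands. The module is installed in compiled form; this text tells all that it offers.
- The arm moves only by the tool servo_tool, never from a script. Its argument "motion" is one flat list of numbers, 5 for each row, row after row: the shift along the tool's x, y, z in m, then the turn about the tool's z in rad, then the gripper command: -1 is shut, 1 is fully open, values between are in proportion. In form: [dx, dy, dz, turn, grip, dx, dy, dz, turn, grip, ...]. A call has 1 to 20 rows; each row shifts and turns the commanded pose from where the row before left it, along the tool's axes as they then stand; what a row does not reach is not made up. A row lasts 1/8 s, in which the tool goes at most 62.5 mm and 10.7 degrees, less where a joint would pass 70% of its speed; a pose out of reach is approached as far as the arm can. A call with a gripper value outside its range is refused whole. The fingers move at their own pace and stop on an object; "grip_force" is the grip in N (left out, the last holds). Time passes only in rows, so rows that do not move let the fingers close. It gives the time, the measured TCP pose, the force and the opening at its end, in the units of the state.
- ctrl.sense(): the state, without advancing time (a new reading comes with each control period).
- ctrl.snapshot(name): name is "scene" or "top"; returns (picture, depth): 400x640x3 uint8, blue, green, red; 400x640 float32, m along the optical axis (not along the pixel's ray), 0 where there is no reading.
- ctrl.calibration(name): a dict with "vfov" (degrees; the focal length in pixels is half the picture's height over the tangent of half this angle, whatever the lens; pixels are square), "cx", "cy" (the principal point, pixels), "cam_to_world" (4x4, takes a point from camera to world coordinates). Camera axes: x right, y down, z forward; pixel columns grow to the right and rows downward; lengths in m; the calibration is good to about 2 mm. A picture is of the moment at which its call begins. calibration takes no time and is no camera call.
- ctrl.sign_off(): hands the job in, once; it reports no verdict.
The state is a dict: "t": time; "joint_positions": joint angles; "joint_velocities": joint speeds; "joint_torque": joint torques, N m; "tool_pos": TCP position; "orientation": TCP orientation; "contact_force": force on the tool from outside, world axes, zero at the start; "wrist_torque": the same for the moment, N m; "grip_width": finger opening in m.
Only numpy, scipy, OpenCV 4.12 (cv2) and the standard library are available. Lean on these libraries where they do the work, as an engineer would, in place of code of your own. Each camera call takes 0.05 s, during which the arm holds its last target.

## Working session

There is one attempt and no reset: what is moved stays moved. The work goes in short steps, Python scripts to look and compute and a tool call to move; the robot and the scene stay as the last step left them, time stands still between calls to the robot, and variables do not carry over. Pictures are saved under pics/ and viewed, and the job is handed in when it is done.

Besides the shell and the picture viewer there is one more tool, called after ">>>" as a command line: name --argument value ..., lists and objects as JSON in quotes. servo_tool: Moves the arm, as the interface text tells. Its arguments: {"type":"object","properties":{"motion":{"type":"array","items":{"type":"number"}},"grip_force":{"type":"number"}},"required":["motion"]}

```bash
mkdir -p pics; cat > h.py <<'E'
import numpy as np, cv2
from rig import ctrl
def cam(n):
    c=ctrl.calibration(n); f=200/np.tan(np.radians(c['vfov'])/2); return f,c['cx'],c['cy'],np.array(c['cam_to_world'])
def pts(n,depth):
    f,cx,cy,T=cam(n); v,u=np.mgrid[0:400,0:640]
    P=np.stack([(u-cx)/f*depth,(v-cy)/f*depth,depth],-1)
    return P@T[:3,:3].T+T[:3,3]
def ray(n,u,v,z):
    f,cx,cy,T=cam(n); d=T[:3,:3]@np.array([(u-cx)/f,(v-cy)/f,1]); o=T[:3,3]
    return o+d*(z-o[2])/d[2]
E
python3 - <<'E'
from h import *
for n in ('scene','top'):
    p,d=ctrl.snapshot(n); cv2.imwrite(f'pics/{n}1.png',p); np.savez(f'{n}1.npz',p=p,d=d)
    print(n,ctrl.calibration(n),(d>0).mean())
print(ctrl.sense())
E
```

```text
scene {'vfov': 44.59781869152974, 'cx': 318.27131352271834, 'cy': 198.27153363024777, 'cam_to_world': array([[-6.76003274e-01,  6.08325930e-01, -4.15883562e-01,
         1.15673706e+00],
       [ 7.36898467e-01,  5.57693217e-01, -3.82045711e-01,
         5.25638297e-01],
       [-4.72870814e-04, -5.64728111e-01, -8.25276885e-01,
         1.23649963e+00],
       [ 0.00000000e+00,  0.00000000e+00,  0.00000000e+00,
         1.00000000e+00]])} 0.9958828125
top {'vfov': 54.37516383489693, 'cx': 315.74345334356605, 'cy': 201.93587952184683, 'cam_to_world': array([[ 0.0170527 , -0.99359781,  0.11168081,  0.43189965],
       [-0.99976344, -0.0184527 , -0.01151399,  0.0216689 ],
       [ 0.01350109, -0.11145804, -0.99367743,  1.50941461],
       [ 0.        ,  0.        ,  0.        ,  1.        ]])} 0.99590625
{'t': 0.1, 'joint_positions': array([-72.2605349 ,  19.12705996,   2.28551479,  84.00621171,
        -0.7689799 ,  76.96478658,  -3.35267995]), 'joint_velocities': array([-0.05463943, -0.01542979, -0.011948  , -0.14315674,  0.0254671 ,
       -0.09865309,  0.03889838]), 'joint_torque': array([ 4.47187063e-03, -6.60013819e+01,  1.37051158e+00, -4.06481624e+01,
        1.71232520e-02,  9.08342743e-03,  6.49488425e-05]), 'tool_pos': array([0.25825016, 0.5960488 , 0.23051588]), 'orientation': array([-1.79917322e+02,  4.63511614e-03,  1.56573858e+02]), 'contact_force': array([-0.50208769,  0.9201106 , -0.73972448]), 'wrist_torque': array([-0.00047883,  0.021931  , -0.01205729]), 'grip_width': 0.08542615450979567}
```

View pics/scene1.png

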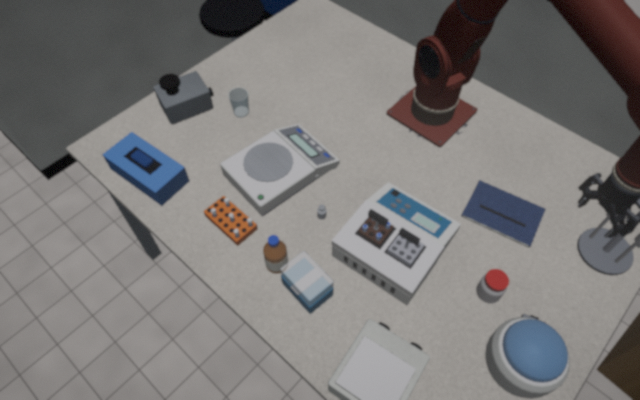

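View pics/top1.png

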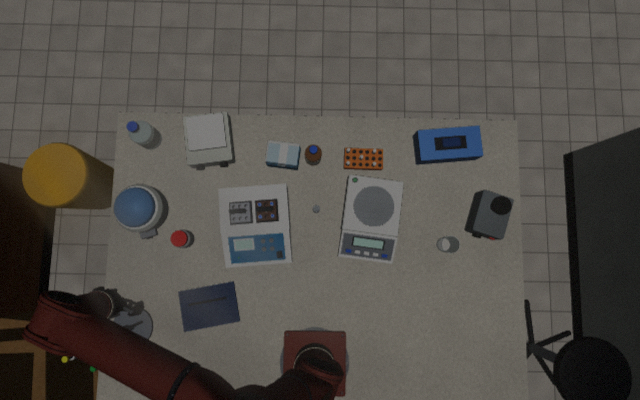

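```bash
python3 - <<'E'
from h import *
a=np.load('top1.npz'); p,d=a['p'],a['d']
s=np.load('scene1.npz')
A=cv2.resize(p[170:280,210:410],None,fx=4,fy=4,interpolation=cv2.INTER_CUBIC)
cv2.imwrite('pics/topz.png',cv2.convertScaleAbs(A,alpha=1.6))
B=cv2.resize(s['p'][110:310,220:470],None,fx=3,fy=3,interpolation=cv2.INTER_CUBIC)
cv2.imwrite('pics/scz.png',cv2.convertScaleAbs(B,alpha=1.2))
for n,dd in (('top',d),('scene',s['d'])):
    P=pts(n,dd); 
    m=(P[...,2]>0.155)&(P[...,2]<0.2)&(P[...,0]>0.4)&(P[...,0]<0.75)&(abs(P[...,1])<0.4)
    k,l,st,c=cv2.connectedComponentsWithStats(m.astype(np.uint8))
    for i in range(1,k):
        q=P[l==i]; print(n,st[i],c[i],q.mean(0),q.min(0),q.max(0),cv2.minAreaRect(q[:,:2].astype(np.float32)))
E
```

```text
top [256 206  17   5  74] [264.08108108 208.13513514] [0.55736581 0.18363102 0.17261977] [0.54999963 0.15707963 0.1566201 ] [0.56528637 0.21158475 0.17934981] ((0.5577849745750427, 0.18437273800373077), (0.014147507026791573, 0.05463050305843353), 1.7818692922592163)
top [229 208  17   5  74] [237.17567568 210.18918919] [0.54865566 0.27588383 0.17177892] [0.54141469 0.25023445 0.15740126] [0.55681224 0.3038933  0.17850187] ((0.5494340062141418, 0.2770192623138428), (0.013967961072921753, 0.05374283343553543), 3.0591187477111816)
scene [368 209  21  17 168] [378.04166667 217.35714286] [0.55961618 0.18622191 0.17099796] [0.54611263 0.15764133 0.15668556] [0.56708121 0.21320142 0.18240943] ((0.5576651692390442, 0.18495535850524902), (0.017276769503951073, 0.05568419769406319), 6.97884464263916)
scene [399 228  22  18 181] [409.12707182 236.25966851] [0.55057116 0.27875997 0.17066467] [0.53824079 0.24922483 0.15506163] [0.55814307 0.30557896 0.1803617 ] ((0.5486391186714172, 0.2776658833026886), (0.017027074471116066, 0.05658857896924019), 7.6641764640808105)
```

View pics/topz.png

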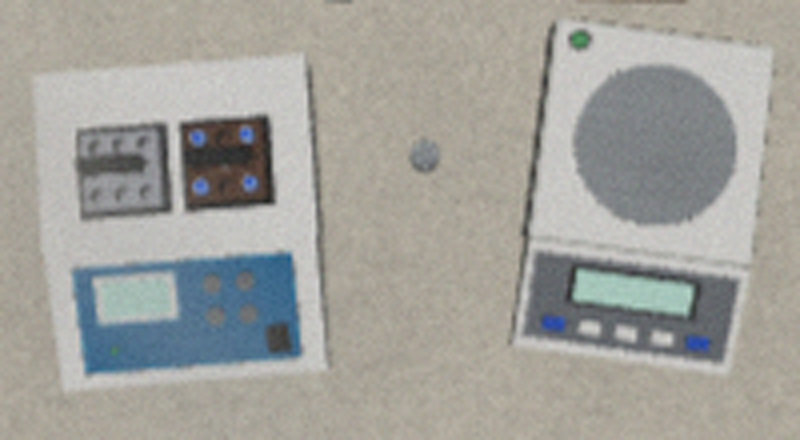

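View pics/scz.png

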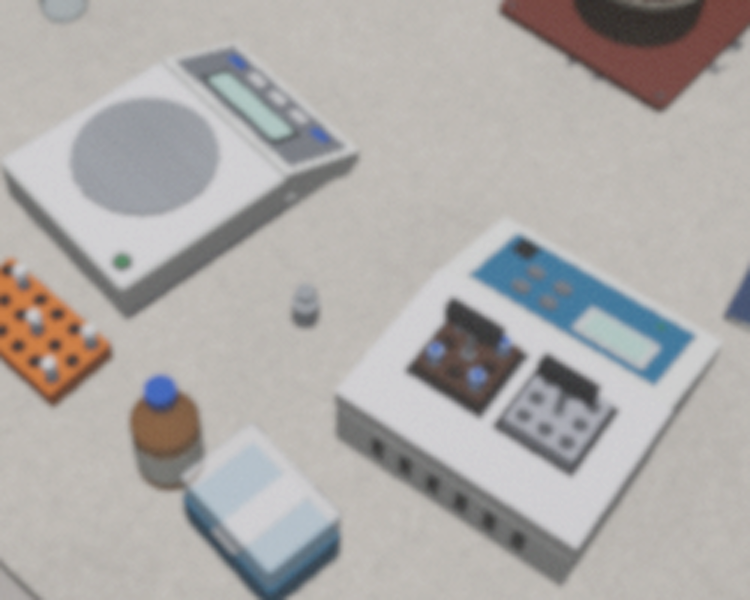

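```bash
python3 - <<'E'
from h import *
for n in ('top','scene'):
    a=np.load(n+'1.npz'); p,d=a['p'],a['d']; P=pts(n,d)
    g=p.astype(int); sat=g.max(2)-g.min(2)
    print(n,'table z',np.median(P[...,2][(abs(P[...,2])<.03)]))
    for name,(ylo,yhi) in (('heat',(0.07,.42)),('bal',(-.36,-.08))):
        m=(P[...,2]>0.03)&(P[...,2]<0.2)&(P[...,0]>0.35)&(P[...,0]<0.72)&(P[...,1]>ylo)&(P[...,1]<yhi)
        k,l,st,c=cv2.connectedComponentsWithStats(m.astype(np.uint8)); i=1+np.argmax(st[1:,4])
        q=P[l==i]; print(name,st[i],cv2.minAreaRect(q[:,:2].astype(np.float32)))
        if name=='bal':
            gray=g.mean(2); q2=(l==i)&(P[...,2]>0.065); 
            # threshold housing white vs pan
            t,_=cv2.threshold(g.mean(2)[q2].astype(np.uint8),0,255,cv2.THRESH_OTSU)
            mm=(q2&(gray<t)).astype(np.uint8)
            k,l2,st2,c2=cv2.connectedComponentsWithStats(mm)
            for j in np.argsort(-st2[1:,4])[:3]+1:
                cs,_=cv2.findContours((l2==j).astype(np.uint8),cv2.RETR_EXTERNAL,cv2.CHAIN_APPROX_NONE)
                cc=max(cs,key=len).reshape(-1,2).astype(float)
                if len(cc)<20: continue
                w=np.array([ray(n,u,v,0.09)[:2] for u,v in cc]).astype(np.float32)
                print('  comp',st2[j],'z',np.median(P[l2==j][:,2]),'ell',cv2.fitEllipse(w))
    # blue/brown block top: brown mask
    # lab ring caps
    hsv=cv2.cvtColor(p,cv2.COLOR_BGR2HSV)
    m=(hsv[...,0]>105)&(hsv[...,0]<130)&(hsv[...,1]>90)&(abs(P[...,0]-.557)<.05)&(abs(P[...,1]-.185)<.05)
    k,l,st,c=cv2.connectedComponentsWithStats(m.astype(np.uint8))
    for i in range(1,k): print('cap',st[i,4],ray(n,*c[i],0.125),P[l==i].mean(0))
    for name,box in (('weight',(0.5,0.65,-.05,.1)),):
        m=(P[...,2]>0.02)&(P[...,0]>box[0])&(P[...,0]<box[1])&(P[...,1]>box[2])&(P[...,1]<box[3]); q=P[m]; print(name,q.min(0),q.max(0))
E
```

```text
top table z -0.00017638434274513948
heat [ 218  183   74   84 5453] ((0.5040450096130371, 0.22802892327308655), (0.29012203216552734, 0.2520480453968048), 5.421521186828613)
bal [ 338  174   66   89 4611] ((0.5389037132263184, -0.20100247859954834), (0.2109823375940323, 0.30984964966773987), 83.03181457519531)
  comp [ 353  186   41   40 1273] z 0.08926187081429471 ell ((0.5812598466873169, -0.2066086232662201), (0.14454707503318787, 0.14628586173057556), 8.731061935424805)
  comp [358 235  37   9  94] z 0.06845059829558098 ell ((0.46148139238357544, -0.2183372676372528), (0.014957833103835583, 0.1277071088552475), 173.21023559570312)
  comp [345 233  13   6  37] z 0.06844530118328973 ell ((0.4727575182914734, -0.12602448463439941), (0.015470892190933228, 0.04403712600469589), 173.6179656982422)
cap 8 [0.57677994 0.20757179 0.125     ] [0.57649511 0.207204   0.12771291]
cap 7 [0.57967858 0.16532074 0.125     ] [0.5794067  0.16505376 0.12756894]
cap 7 [0.53246558 0.20299105 0.125     ] [0.53240682 0.2028785  0.12581979]
cap 7 [0.5378383  0.15950025 0.125     ] [0.5377574  0.15939437 0
[... 491 characters left out ...]
8135786056519), (0.1448228359222412, 0.14746609330177307), 141.14456176757812)
  comp [279 129  40  37 196] z 0.06822934114598334 ell ((0.47758516669273376, -0.18130168318748474), (0.016844287514686584, 0.18709838390350342), 173.4528045654297)
  comp [249 167  69  41 145] z 0.06888264888119444 ell ((0.8598992228507996, -0.07570917159318924), (0.11897280812263489, 0.31775227189064026), 0.0)
cap 3 [0.53121318 0.2023138  0.125     ] [0.53995995 0.20685474 0.14054819]
cap 5 [0.57741155 0.1614477  0.125     ] [0.5796964  0.16288312 0.12938339]
cap 8 [0.57378116 0.2067138  0.125     ] [0.57627559 0.20807706 0.12976548]
weight [ 0.56184446 -0.00909678  0.02099567] [0.58860233 0.01779501 0.05288339]
```

>>> servo_tool --motion '[0,0,0,0.178,1,0,0,0,0.178,1,0,0,0,0.178,1,0,0,0,0.178,1,0,0,0,0.178,1,0,0,0,0.178,1,0,0,0,0,1]' --grip_force 50

```text
t: 0.98
tool_pos: [0.2582, 0.5962, 0.2308]
orientation: [-180.0, 0.0, 95.5]
contact_force: [-1.1, 1.3, -0.3]
grip_width: 0.0854
```

>>> servo_tool --motion '[-0.0274,0.0162,0,0,1,-0.0274,0.0162,0,0,1,-0.0274,0.0162,0,0,1,-0.0274,0.0162,0,0,1,-0.0274,0.0162,0,0,1,-0.0274,0.0162,0,0,1,-0.0274,0.0162,0,0,1,-0.0274,0.0162,0,0,1,-0.0274,0.0162,0,0,1,-0.0274,0.0162,0,0,1,-0.0274,0.0162,0,0,1,-0.0274,0.0162,0,0,1,-0.0274,0.0162,0,0,1,-0.0274,0.0162,0,0,1,-0.0274,0.0162,0,0,1,-0.0274,0.0162,0,0,1,0,0,0,0,1,0,0,0,0,1]'

```text
t: 3.22
tool_pos: [0.5572, 0.1849, 0.2311]
orientation: [-180.0, -0.0, 95.6]
contact_force: [-0.1, 0.5, -0.0]
grip_width: 0.0855
```

>>> servo_tool --motion '[0,0.0005,0.012,0,1,0,0,0.012,0,1,0,0,0.012,0,1,0,0,0.012,0,1,0,0,0.012,0,1,0,0,0.012,0,1,0,0,0.013,0,1,0,0,0,0,1,0,0,0,0,1]'

```text
t: 4.35
tool_pos: [0.5583, 0.1843, 0.1466]
orientation: [180.0, -0.0, 95.4]
contact_force: [0.1, 0.4, 0.2]
grip_width: 0.0854
```

```bash
python3 - <<'E'
from h import *
for n in ('scene','top'):
    p,d=ctrl.snapshot(n); x0,y0=((300,130) if n=='scene' else (190,150)); 
    cv2.imwrite(f'pics/{n}2.png',cv2.convertScaleAbs(cv2.resize(p[y0:y0+140,x0:x0+180],None,fx=4,fy=4,interpolation=cv2.INTER_CUBIC),alpha=1.4))
print(ctrl.sense()['tool_pos'])
E
```

```text
[0.5584505  0.18440265 0.14688929]
```

View pics/scene2.png

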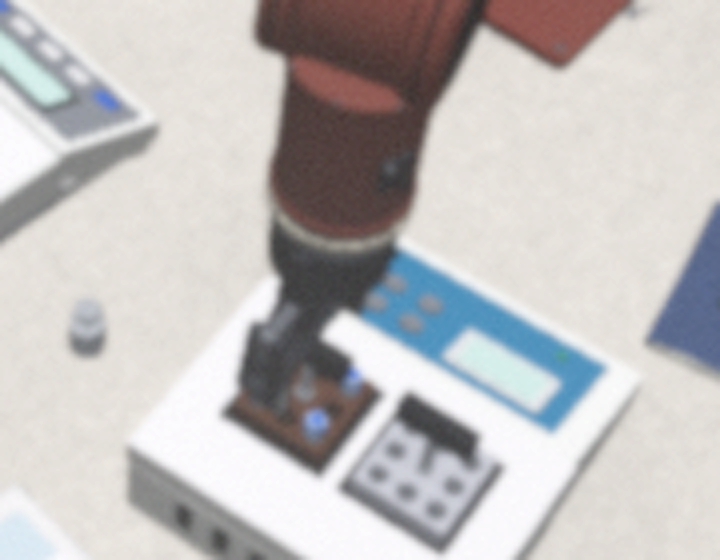

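View pics/top2.png

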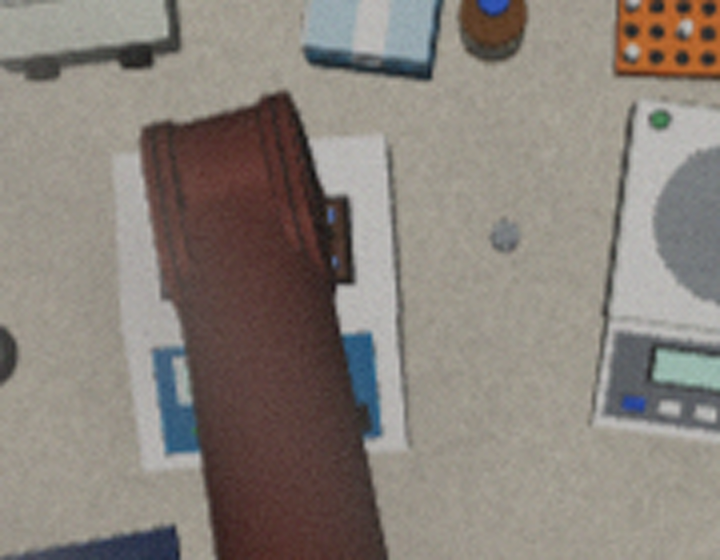

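>>> servo_tool --motion '[0,0,0.001,0,0.2,0,0,0,0,-0.3,0,0,0,0,-0.6,0,0,0,0,-1,0,0,0,0,-1,0,0,0,0,-1,0,0,0,0,-1,0,0,0,0,-1]' --grip_force 60

```text
t: 5.45
tool_pos: [0.5579, 0.1843, 0.1452]
orientation: [-180.0, 0.0, 95.4]
contact_force: [-2.0, 1.0, 0.5]
grip_width: 0.0134
```

>>> servo_tool --motion '[0,0,-0.003,0,-1,0,0,-0.005,0,-1,0,0,-0.007,0,-1,0,0,-0.008,0,-1,0,0,-0.008,0,-1,0,0,-0.01,0,-1,0,0,-0.01,0,-1,0,0,-0.012,0,-1,0,0,-0.012,0,-1,0,0,-0.01,0,-1,0,0,-0.005,0,-1,0,0,0,0,-1,0,0,0,0,-1]'

```text
t: 7.08
tool_pos: [0.5578, 0.1842, 0.2349]
orientation: [-180.0, 0.0, 95.4]
contact_force: [-0.6, 0.1, -4.8]
grip_width: 0.0131
```

```bash
python3 - <<'E'
from h import *
p,d=ctrl.snapshot('scene'); x0,y0=300,100
cv2.imwrite('pics/scene3.png',cv2.convertScaleAbs(cv2.resize(p[y0:y0+140,x0:x0+180],None,fx=4,fy=4,interpolation=cv2.INTER_CUBIC),alpha=1.4))
np.savez('scene3.npz',p=p,d=d)
s=ctrl.sense();print(s['tool_pos'],s['orientation'],s['contact_force'],s['wrist_torque'],s['grip_width'])
E
```

```text
[0.55781766 0.18425506 0.23483797] [-1.79955848e+02  1.85947711e-02  9.53841911e+01] [ 0.84865878  0.01222502 -4.57800134] [-4.06037508e-02 -3.98415671e-05  2.39505566e-03] 0.013307747441234443
```

View pics/scene3.png

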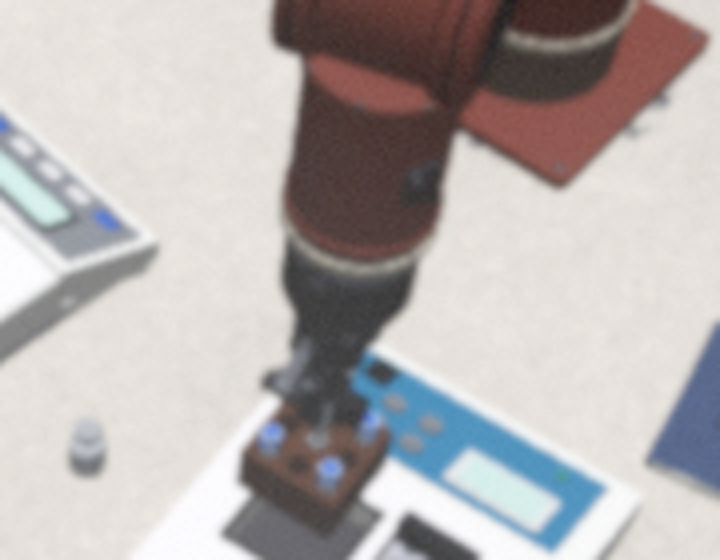

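>>> servo_tool --motion '[-0.006,0,0,0,-1,-0.012,0,0,0,-1,-0.018,0,0,0,-1,-0.0228,-0.0009,0,0,-1,-0.0228,-0.0009,0,0,-1,-0.0228,-0.0009,0,0,-1,-0.0228,-0.0009,0,0,-1,-0.0228,-0.0009,0,0,-1,-0.0228,-0.0009,0,0,-1,-0.0228,-0.0009,0,0,-1,-0.0228,-0.0009,0,0,-1,-0.0228,-0.0009,0,0,-1,-0.0228,-0.0009,0,0,-1,-0.0228,-0.0009,0,0,-1,-0.0228,-0.0009,0,0,-1,-0.0228,-0.0009,0,0,-1,-0.0228,-0.0009,0,0,-1,-0.018,0,0,0,-1,-0.012,0,0,0,-1,-0.006,0,0,0,-1]'

```text
t: 9.62
tool_pos: [0.5821, -0.2071, 0.2353]
orientation: [-180.0, 0.0, 95.3]
contact_force: [0.4, -0.8, -4.9]
grip_width: 0.0129
```

>>> servo_tool --motion '[0,0,0,0,-1,0,0,0,0,-1]'

```text
t: 9.88
tool_pos: [0.5824, -0.2054, 0.2352]
orientation: [-180.0, -0.0, 95.4]
contact_force: [0.6, -0.7, -5.5]
grip_width: 0.0129
```

```bash
python3 - <<'E'
from h import *
p,d=ctrl.snapshot('scene'); x0,y0=180,80
cv2.imwrite('pics/scene4.png',cv2.convertScaleAbs(cv2.resize(p[y0:y0+140,x0:x0+180],None,fx=4,fy=4,interpolation=cv2.INTER_CUBIC),alpha=1.4))
np.savez('scene4.npz',p=p,d=d)
s=ctrl.sense();print(s['tool_pos'],s['orientation'],s['contact_force'],s['wrist_torque'],s['grip_width'])
P=pts('scene',d); hsv=cv2.cvtColor(p,cv2.COLOR_BGR2HSV)
m=(hsv[...,0]>105)&(hsv[...,0]<130)&(hsv[...,1]>90)&(np.hypot(P[...,0]-.58,P[...,1]+.207)<.06)
k,l,st,c=cv2.connectedComponentsWithStats(m.astype(np.uint8))
for i in range(1,k): print('cap',st[i,4],c[i],ray('scene',*c[i],0.213),P[l==i].mean(0))
m=(hsv[...,0]<15)&(hsv[...,1]>60)&(np.hypot(P[...,0]-.58,P[...,1]+.207)<.07)&(P[...,2]<.215)&(P[...,2]>.14)
q=P[m]; t=q[q[:,2]>.19]; print(q.min(0),q.max(0),cv2.minAreaRect(t[:,:2].astype(np.float32)))
E
```

```text
[ 0.5824208  -0.20541954  0.23528685] [-1.79998235e+02 -2.49459626e-02  9.54529019e+01] [ 0.19323944  0.52091731 -3.99826299] [-0.01825724 -0.00100937 -0.05580794] 0.012706205485390924
cap 1 [262.  13.] [ 0.20310953 -0.61227629  0.213     ] [ 0.58712503 -0.15405038  0.62515224]
cap 3 [258.          15.66666667] [ 0.22269468 -0.61155215  0.213     ] [ 0.59606093 -0.15697803  0.62212631]
cap 2 [264.5  15.5] [ 0.20703401 -0.59583254  0.213     ] [ 0.58400646 -0.15067799  0.61926466]
cap 2 [247.5  17.5] [ 0.25388754 -0.63053368  0.213     ] [ 0.61736011 -0.16507801  0.62504449]
cap 1 [253.  18.] [ 0.24312093 -0.61469028  0.213     ] [ 0.60600387 -0.1617585   0.61952801]
cap 1 [255.  18.] [ 0.23852094 -0.60966919  0.213     ] [ 0.60317714 -0.15879831  0.61946802]
cap 1 [265.  18.] [ 0.21552142 -0.58456425  0.213     ] [ 0.58307253 -0.1510226   0.61268357]
cap 1 [245.  21.] [ 0.27271622 -0.622608    0.213     ] [ 0.62051709 -0.17085274  0.6156761 ]
cap 1 [251.  21.] [ 0.25899322 -0.60762899  0.213     ] [ 0.60982613 -0.16475493  0.61297752]
cap 1 [261.  23.] [ 0.24365205 -0.57477765  0.213
[... 1073 characters left out ...]
[ 0.5924925  -0.15187343  0.57808872]
cap 1 [248.  36.] [ 0.3201859  -0.55647791  0.213     ] [ 0.62088581 -0.16750917  0.5808989 ]
cap 1 [254.  39.] [ 0.31742159 -0.53064032  0.213     ] [ 0.61030334 -0.1620486   0.57015339]
cap 4 [275.5 131.5] [ 0.55476575 -0.19011746  0.213     ] [ 0.5584624  -0.1857247   0.21928419]
cap 2 [253.5 134. ] [ 0.60289389 -0.22879828  0.213     ] [ 0.6066142  -0.22372597  0.21987855]
cap 8 [264.875 140.875] [ 0.59901194 -0.18708108  0.213     ] [ 0.60183878 -0.18346751  0.21819084]
[ 0.55148086 -0.23469801  0.18211079] [ 0.61824659 -0.16755692  0.20638969] ((0.585180401802063, -0.20124097168445587), (0.06358987838029861, 0.06495140492916107), 4.218581199645996)
```

View pics/scene4.png

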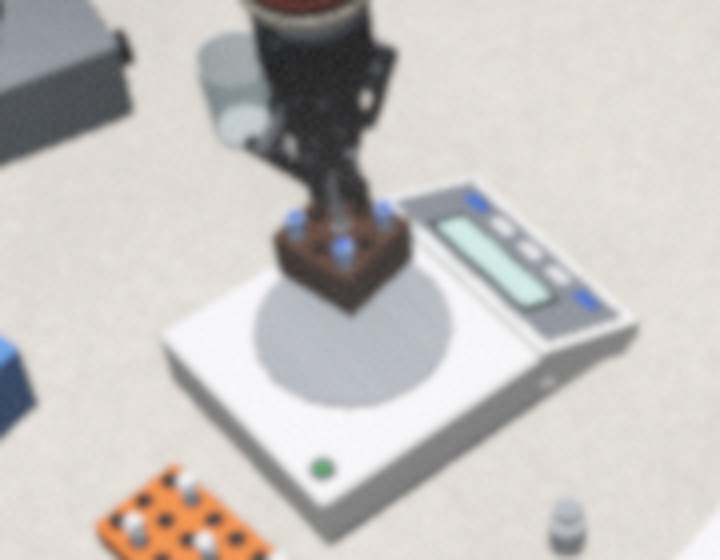

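>>> servo_tool --motion '[-0.001,0,0.005,0,-1,0,0,0.01,0,-1,0,0,0.01,0,-1,0,0,0.01,0,-1,0,0,0.008,0,-1,0,0,0.006,0,-1,0,0,0.005,0,-1,0,0,0.004,0,-1,0,0,0.003,0,-1,0,0,0.002,0,-1,0,0,0,0,-1,0,0,0,0,-1]'

```text
t: 11.42
tool_pos: [0.5824, -0.2074, 0.1725]
orientation: [180.0, 0.0, 95.4]
contact_force: [-0.1, -0.6, -5.4]
grip_width: 0.0131
```

>>> servo_tool --motion '[0,0,0.002,0,-1,0,0,0.002,0,-1,0,0,0.002,0,-1,0,0,0.0015,0,-1,0,0,0.001,0,-1,0,0,0,0,-1,0,0,0,0,-1]'

```text
t: 12.3
tool_pos: [0.5824, -0.2074, 0.164]
orientation: [180.0, 0.0, 95.4]
contact_force: [-1.1, -0.6, -3.1]
grip_width: 0.0135
```

>>> servo_tool --motion '[0,0,0.001,0,-1,0,0,0.0008,0,-1,0,0,0,0,-1,0,0,0,0,-1,0,0,0,0,-1]'

```text
t: 12.92
tool_pos: [0.5824, -0.2074, 0.1621]
orientation: [180.0, 0.0, 95.4]
contact_force: [-1.5, 0.7, 0.4]
grip_width: 0.0127
```

```bash
python3 - <<'E'
from h import *
p,d=ctrl.snapshot('scene'); x0,y0=180,80
cv2.imwrite('pics/scene5.png',cv2.convertScaleAbs(cv2.resize(p[y0:y0+140,x0:x0+180],None,fx=4,fy=4,interpolation=cv2.INTER_CUBIC),alpha=1.4))
s=ctrl.sense();print(s['tool_pos'],s['contact_force'])
E
```

```text
[ 0.5823912  -0.20738411  0.16210545] [-1.52855334 -0.16325287  0.91084552]
```

View pics/scene5.png

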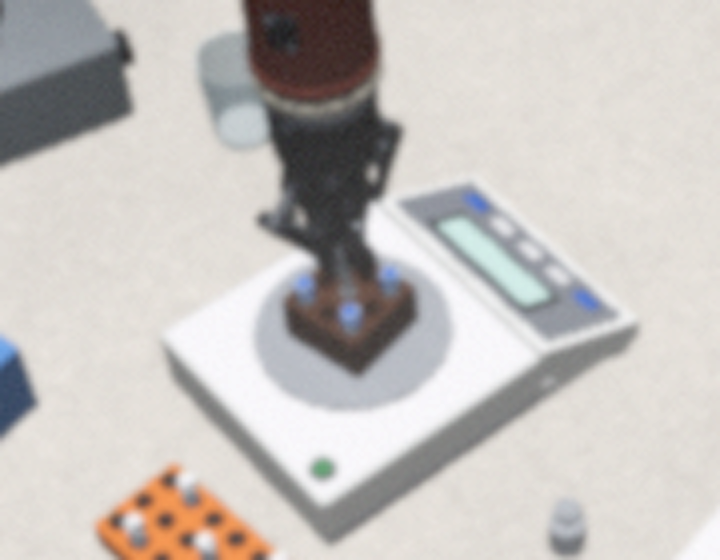

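>>> servo_tool --motion '[0,0,0,0,-0.5,0,0,0,0,-0.3,0,0,0,0,0,0,0,0,0,0.2,0,0,0,0,0.2,0,0,0,0,0.2,0,0,0,0,0.2,0,0,0,0,0.2,0,0,0,0,0.2,0,0,0,0,0.2,0,0,0,0,0.2,0,0,0,0,0.2,0,0,0,0,0.2,0,0,0,0,0.2,0,0,0,0,0.2,0,0,0,0,0.2]'

```text
t: 14.98
tool_pos: [0.5823, -0.2073, 0.162]
orientation: [-180.0, 0.0, 95.4]
contact_force: [-0.2, 0.5, 0.8]
grip_width: 0.0512
```

```bash
python3 - <<'E'
from h import *
p,d=ctrl.snapshot('scene'); x0,y0=180,80
cv2.imwrite('pics/scene6.png',cv2.convertScaleAbs(cv2.resize(p[y0:y0+140,x0:x0+180],None,fx=4,fy=4,interpolation=cv2.INTER_CUBIC),alpha=1.4))
s=ctrl.sense();print(s['tool_pos'],s['contact_force'])
P=pts('scene',d); hsv=cv2.cvtColor(p,cv2.COLOR_BGR2HSV)
m=(hsv[...,0]<15)&(hsv[...,1]>60)&(np.hypot(P[...,0]-.58,P[...,1]+.207)<.07)&(P[...,2]<.14)&(P[...,2]>.115)
t=P[m]; print(cv2.minAreaRect(t[:,:2].astype(np.float32)),np.median(t[:,2]))
E
```

```text
[ 0.58232396 -0.20733684  0.16203521] [ 1.13374888 -0.75496272  0.70116828]
((0.585401177406311, -0.20196568965911865), (0.062199171632528305, 0.06154626980423927), 6.326589107513428) 0.1284280692597901
```

View pics/scene6.png

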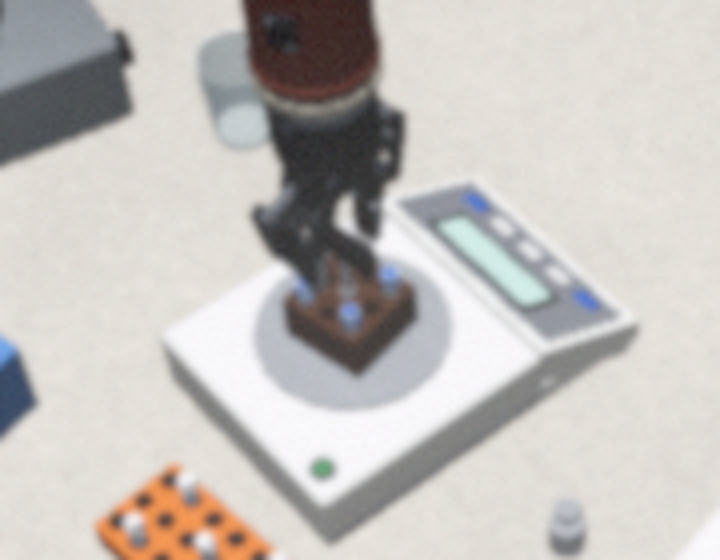

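>>> servo_tool --motion '[0,0,0,0,0.2,0,0,0,0,0.2,0,0,0,0,0.2,0,0,0,0,0.2,0,0,0,0,0,0,0,0,0,-0.3,0,0,0,0,-0.6,0,0,0,0,-1,0,0,0,0,-1,0,0,0,0,-1,0,0,0,0,-1,0,0,0,0,-1]' --grip_force 60

```text
t: 16.52
tool_pos: [0.5822, -0.2074, 0.162]
orientation: [-180.0, -0.0, 95.4]
contact_force: [-1.4, -0.7, -0.1]
grip_width: 0.0135
```

>>> servo_tool --motion '[0,0,-0.001,0,-1,0,0,-0.002,0,-1,0,0,-0.003,0,-1,0,0,-0.005,0,-1,0,0,-0.007,0,-1,0,0,-0.01,0,-1,0,0,-0.012,0,-1,0,0,-0.012,0,-1,0,0,-0.012,0,-1,0,0,-0.01,0,-1,0,0,-0.007,0,-1,0,0,-0.004,0,-1,0,0,0,0,-1,0,0,0,0,-1,0,0,0,0,-1,0,0,0,0,-1]'

```text
t: 18.52
tool_pos: [0.5823, -0.2073, 0.2468]
orientation: [-180.0, 0.0, 95.4]
contact_force: [0.2, 0.6, -5.2]
grip_width: 0.0129
```

```bash
python3 - <<'E'
from h import *
p,d=ctrl.snapshot('scene'); x0,y0=180,80
cv2.imwrite('pics/scene7.png',cv2.convertScaleAbs(cv2.resize(p[y0:y0+140,x0:x0+180],None,fx=4,fy=4,interpolation=cv2.INTER_CUBIC),alpha=1.4))
cv2.imwrite('pics/scene7f.png',p)
s=ctrl.sense();print(s['t'],s['tool_pos'],s['contact_force'],s['grip_width'],abs(s['joint_velocities']).max())
P=pts('scene',d); hsv=cv2.cvtColor(p,cv2.COLOR_BGR2HSV)
m=(hsv[...,0]<15)&(hsv[...,1]>60)&(np.hypot(P[...,0]-.58,P[...,1]+.207)<.07)&(P[...,2]<.23)&(P[...,2]>.13)
print(np.percentile(P[m][:,2],[2,50,98]))
E
```

```text
18.575 [ 0.58226462 -0.20735967  0.24690046] [ 0.21440001 -0.03476241 -5.19699932] 0.013321887386399403 0.1889720226990983
[0.19778446 0.21218108 0.21615661]
```

View pics/scene7.png

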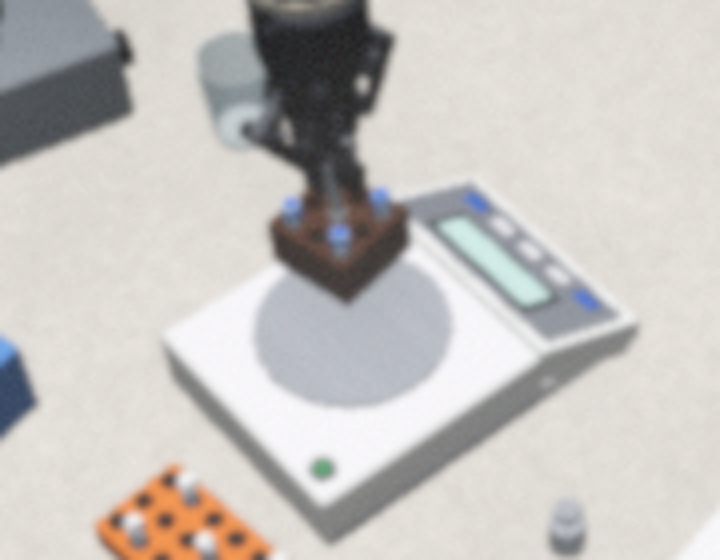

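View pics/scene7f.png

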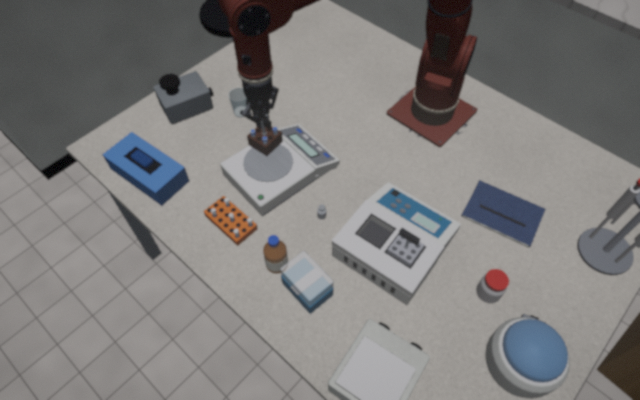

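Block is held level at about (264,140) in the full picture, its underside about 0.172 m up and clear of the pan. The spare block and the bystanders look unmoved.

```bash
python3 -c "
from rig import ctrl
print(ctrl.sign_off())"
```

```text
the job is handed in; nothing more can be done
None
```

I took the loaded block out of the heater and set it gently on the middle of the pan. It stood there, let go of, for well over a second. I then gripped it again, lifted it off, and handed the job in with it still held.

- **On the pan:** the gripper centre stood within about 1 mm of the pan centre I measured, with several mm of uncertainty from the camera estimates. The wrist force fell from about 5 N to about 0, so the block's weight was on the pan. By my estimate the pan sank about 3 mm.
- **At the end (t ≈ 18.6 s of 54 s):** the block's underside is about 0.172 m up, roughly 80 mm above the pan. The tool is vertical, the grip is 13 mm on the 14 mm bar, and the wrist reads 5.2 N, which matches the block's weight.
- **In the last picture:** the block looks level. Three of the four vial caps are visible in place; the fourth is hidden behind the gripper and was not checked. The spare block and the other items look unmoved.
- **Disagreement:** the camera estimates of the block's centre differed by up to about 6 mm, because the gripper hid part of it. I went by the gripper position.
- **Not measured:** I did not read the balance display or the pan's zero directly.

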